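Try a drill spindle's taper with the plug gauge and drift it out

TASK

Try the taper of the drill spindle standing in the vice with the red-banded plug gauge: push it in, tang in the slot, working it to and fro with a twist until it is fully home and its black ring mark has gone into the mouth, and let go. Then free it by driving the orange-handled drift through the slot under the tang until the gauge has come up loose, and stand the gauge back in its hole in the rack; the drift may stay in the slot. Go gently, for the spindle is only nipped in the jaws and must not be dragged through them, and leave the other two gauges standing in their holes.

Things in the scene. Friction and masses are not known exactly. Their poses are not given: they have to be found in the camera images.
- gauge_grip (a point): Middle of the handle of the red-banded steel plug gauge (0.6 kg), which stands in a rack hole. Axes: z up the gauge, y along the tang's width (white line on the handle's top). Handle 26 dia., from 29 below to 29 above this point; under it a collar 44 dia. with the red band (29 to 36 below), then a taper of 3 deg half angle, and last the tang, 21 wide, 10 thick, 14 long, its end 120 below this point (mm).
- gauge_mark (a point): Centre of the black ring mark, 1.2 mm wide, round the gauge's taper near its thick end, on the axis 43.8 mm below gauge_grip. Same axes. The taper meets the bore with the mark about 7 mm above the mouth and is self-holding: a straight push of 20 N stops 1 to 2 mm short of home; eight or more turns of about 6 deg to and fro (the slot allows 10) under 12 to 16 N take it home.
- spindle_mouth (a point): Centre of the spindle's mouth, 165 above the bench; barrel 60 dia., in a vice. Axes: z up, y along the slot (black marks on the rim). Bore 31 dia. here, 25 dia. 60 down, 3 deg taper; then the slot, open both ways, 14 wide, its top 60 and its floor 89 below the mouth. Jaws' top 100 below the mouth, 56 each way along y. More than 30 N along its axis, either way, drags the spindle through the jaws (mm).
- drift_grip (a point): Middle of the drift's orange plastic handle, 60 long, 26 high, 14 thick, on edge, sticking out of a wooden block that holds the blade in a groove 24 deep; lift it straight up. Axes: y towards the tip, z up. Blade steel, 110 long, 9.5 thick (6 at the tip), underside straight, 15 below this point; height 9 at the tip to 30 at the handle, top sloping. 0.18 kg, balance point 50 ahead, so the tip may sag (mm).
- drift_tip (a point): Tip of the drift's blade, 130 mm ahead of drift_grip along y and level with the blade's underside (15 mm below drift_grip). Same axes. The gauge at home leaves 12 mm between tang and slot floor, so the wedge bites when the tip is about 10 mm past the spindle's axis and lifts 1.9 mm for every 10 mm; at 55 mm past, the gauge is loose and the drift lies steady in the slot.
- rack: Wooden rack, 190 (x) by 76 (y) by 100 high, origin under its centre. Three holes 37 dia., 92 deep, in a row along x at -60, 0 and 60; a gauge in a hole hangs on its collar with its handle's middle 136 above the bench. Which gauge is in which hole changes (mm).
- gauge_blue_grip (a point): Middle of the handle of the blue-banded gauge (23 mm dia. handle) in the same rack: not for this spindle, leave it.
- gauge_yellow_grip (a point): Middle of the handle of the yellow-banded gauge (20 mm dia. handle) in the same rack: not for this spindle, leave it.
Not all that is in view belongs to the job. Leave any green look-alike of the part that bears gauge_grip alone.

How it is judged (in metres and radians):
On the way, in this order (a step that is already met when the one before it is completed fails the run):
1. the gauge is wrung home in the spindle: tang in the slot, the middle of the ring mark level with the mouth or below it, and the gripper has let go (z of gauge_mark in the frame of spindle_mouth between -0.012 and 0 m and horizontal distance between gauge_mark and spindle_mouth below 0.004 m and angle between the y axis of gauge_grip and the y axis of spindle_mouth, either way round below 0.25 rad and distance between the grasp point and gauge_grip above 0.05 m), for 0.3 s.
2. with the drift in the slot under the tang and the gripper off the gauge, the gauge has come up until its ring mark stands 4 mm or more above the mouth (z of gauge_mark in the frame of spindle_mouth between 0.004 and 0.03 m and horizontal distance between gauge_mark and spindle_mouth below 0.004 m and distance between the grasp point and gauge_grip above 0.05 m and x of drift_tip in the frame of spindle_mouth between -0.008 and 0.008 m and z of drift_tip in the frame of spindle_mouth between -0.1 and -0.07 m and horizontal distance between drift_tip and spindle_mouth below 0.085 m), for 0.2 s.
At the end, for the whole second after the job is handed in: the red-banded gauge stands upright in its rack hole, let go, hanging on its collar (handle's middle within 5 mm of its standing height); the other two gauges are within 12 mm and the spindle within 2 mm of where they were (z of gauge_grip in the frame of rack between 0.131 and 0.141 m and y of gauge_grip in the frame of rack between -0.01 and 0.01 m and x of gauge_grip in the frame of rack between -0.075 and 0.075 m and angle between gauge_grip's own z axis and vertical below 0.12 rad and distance of spindle_mouth from where it was at the start of the episode below 0.002 m and distance of each of gauge_blue_grip, gauge_yellow_grip from where it was at the start of the episode below 0.012 m); the robot touches nothing.
It fails at once if the spindle is dragged more than 2 mm through the vice jaws (distance of spindle_mouth from where it was at the start of the episode above 0.002 m).
It fails at once if one of the other gauges is shifted more than 12 mm or pulled out (distance of any of gauge_blue_grip, gauge_yellow_grip from where it was at the start of the episode above 0.012 m).
It also fails if it takes over 72 s, if anything falls off the work surface, if the arm or the gripper's body presses on something with over 40 N, if the wrist force passes 120 N, or if a joint passes its speed limit or range.

ROBOT

A 6-joint arm with a two-finger parallel gripper is mounted at the origin on the work surface. World frame = base frame: x ahead of the robot, y to its left, z up, the work surface at z = 0. Lengths are in mm, angles in rad, forces in N, time in s.
With the tool pointing down it reaches from about 400 to 825 mm from the base axis. Payload 7 kg.
Tool frame: the origin (TCP) lies at the very end of the fingers, on their centre line; the grasp point (between the pads) lies 19 mm behind it; z points along the fingers, y is the line along which they close (so a half turn about z gives the same grasp; the last joint's range is limited). The gripper opens to 88 mm and grips with 3 to 60 N. Pads are 19 mm wide; open, the fingers measure 130 mm over their backs; the gripper's body (78 mm by 193 mm) begins 47 mm behind the grasp point.
Start: joints at [-0.824, 0.359, 0.012, 0, -1.224, -0.288], TCP at [298.91, -605.184, 226.561] pointing down, gripper open.
Joint ranges: [-3.07, 3.07], [-1.43, 2.12], [-1.02, 1.25], [-3.03, 1.67], [-3.05, -0], [-3.03, 3.03]. Speed limits (rad/s): [2.39, 2.39, 3.01, 3.14, 3.14, 3.14].

INTERFACE

Orientations are given as a unit quaternion [x, y, z, w].
In Python, from plant import bot gives the robot as it stands. Calls block until the motion is done:
- bot.move_ptp(position, orientation): joint-space move of the TCP to a pose.
- bot.line_to(position, velocity=150, ori=None): straight line of the TCP; ori=None keeps the orientation; velocity is the mean speed in mm/s.
- bot.move_joints(angles): joint-space move.
- bot.move_gripper(opening, force=None): finger opening in mm; force is the grip in N (None keeps the last); returns when the fingers have stopped.
- bot.pause(seconds).
- bot.solve_ik(position, orientation): joint angles nearest the present ones, or None.
- bot.read_state(): the state.
- bot.camera(name): name is "side" or "top"; returns the picture (400x640x3 uint8, red, green, blue); there is no depth.
- bot.get_calibration(name): a dict with "fx", "fy", "cx", "cy" (pixels), "view" (4x4, takes a point from world to camera coordinates). Camera axes: x right, y up, looking along -z (the intrinsics and any distortion apply to the point x, -y, -z); pixel columns grow to the right and rows downward; lengths in mm; the calibration is good to about 2 mm. A picture is of the moment at which its call begins. get_calibration takes no time and is no camera call.
A pose or a line that the arm cannot do raises bot.Unreachable and nothing moves.
- bot.close_job(): hands the job in; it is judged then, once.
The state is a dict: "t": time; "joint_pos": joint angles; "qvel": joint speeds; "tau": joint torques, N m; "tcp_pos": TCP position; "eef_rot": TCP orientation; "contact_force": force on the tool from outside, world axes, zero at the start; "moment": the same for the moment, N m; "width": finger opening in mm; "finger_force": force on a finger pad.
Only numpy, scipy, OpenCV 4.12 (cv2) and the standard library are available. Lean on these libraries where they do the work, as an engineer would, in place of code of your own. Each camera call takes 0.05 s, during which the arm holds its last target. There are 200 camera calls.

## Working session

There is one attempt and no reset: what is moved stays moved. The work goes in short steps, each a Python script; the robot and the scene stay as the last script left them, time stands still between calls to the robot, and variables do not carry over. Pictures are saved under pics/ and viewed, at most 13 in all, crops included, and the job is handed in when it is done.

```bash
ls; mkdir -p pics
python3 - <<'E'
from plant import bot
import cv2,numpy as np
for n in("top","side"):
    im=bot.camera(n); cv2.imwrite(f"pics/{n}0.png",cv2.cvtColor(im,cv2.COLOR_RGB2BGR))
    c=bot.get_calibration(n); print(n,{k:(np.round(v,4).tolist()) for k,v in c.items()})
s=bot.read_state();print(s)
E
```

```text
pics
top {'fx': 363.7112, 'fy': 363.7112, 'cx': 319.5374, 'cy': 203.595, 'view': [[0.0081, -0.9999, -0.0109, -23.3724], [0.9948, 0.007, 0.1013, -568.681], [-0.1012, -0.0117, 0.9948, -910.5009], [0.0, 0.0, 0.0, 1.0]]}
side {'fx': 436.2804, 'fy': 436.2804, 'cx': 326.7578, 'cy': 207.3403, 'view': [[-0.7825, -0.6225, -0.0111, 411.8444], [0.3023, -0.3956, 0.8672, -268.0417], [-0.5443, 0.6753, 0.4977, -829.5301], [0.0, 0.0, 0.0, 1.0]]}
{'t': 0.1, 'joint_pos': array([-8.23901199e-01,  3.59316511e-01,  1.11454372e-02, -2.77121987e-04,
       -1.22407049e+00, -2.88111744e-01]), 'qvel': array([ 0.00033335, -0.00080598,  0.00117764,  0.00035996,  0.00027663,
        0.00051069]), 'tau': array([-1.08734392e-03, -5.84158301e+01,  2.93753278e+01,  7.01552019e+00,
        1.02058821e-02, -8.90263027e-05]), 'tcp_pos': array([ 298.71575139, -604.83010049,  225.71901981]), 'eef_rot': array([-2.27339187e-01,  9.73815360e-01,  6.92450249e-04, -2.44267351e-04]), 'contact_force': array([-0.39089561, -1.18372614,  0.05025347]), 'moment': array([-0.04280229,  0.00293258, -0.00385535]), 'finger_force': 0.0, 'width': 87.746673915911}
```

View pics/top0.png

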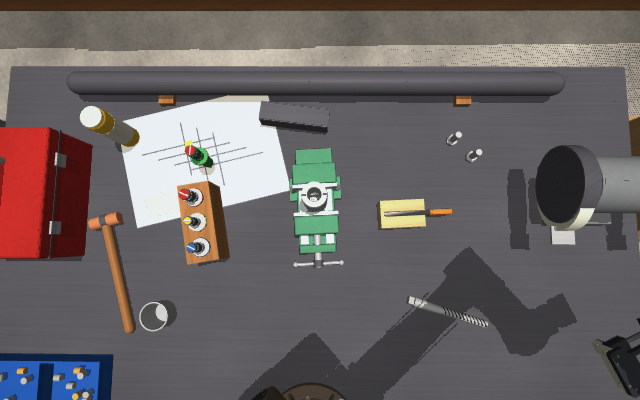

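View pics/side0.png

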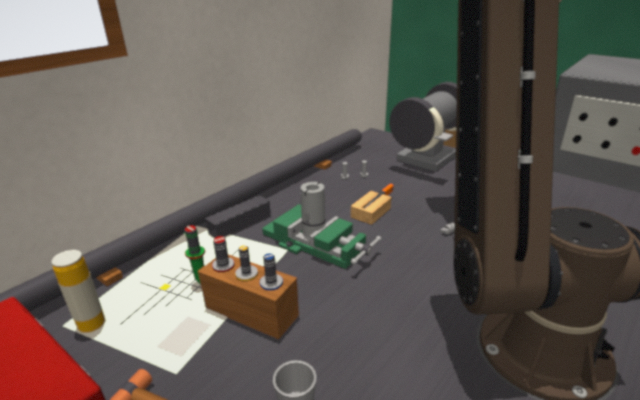

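The top view shows two red-topped candidates. One is the gauge in the rack at (190,197), steel with a red band. The other is a green item at (200,155), standing on paper outside the rack. The rack one fits. The spindle is at (315,197) and the drift at (380–452,212). I'll confirm in an enlarged crop.

Run:
```python
import cv2,numpy as np
t=cv2.imread("pics/top0.png");s=cv2.imread("pics/side0.png")
def c(im,x,y,w,h,k):return cv2.resize(im[y:y+h,x:x+w],None,fx=k,fy=k,interpolation=cv2.INTER_CUBIC)
a=np.hstack([c(t,170,140,65,65,6),c(t,285,165,60,65,6)])
b=c(t,372,190,90,45,8)
o=np.zeros((390+180,750,3),np.uint8)
o[:390,:750]=a[:,:750]
b2=c(t,372,195,90,36,5);o[390:570,:450]=b2
cv2.imwrite("pics/crop1.png",o)
o=np.hstack([c(s,180,215,120,120,4),c(s,290,170,80,120,4)])
cv2.imwrite("pics/crop2.png",o)
```

```text
(no output)
```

View pics/crop1.png

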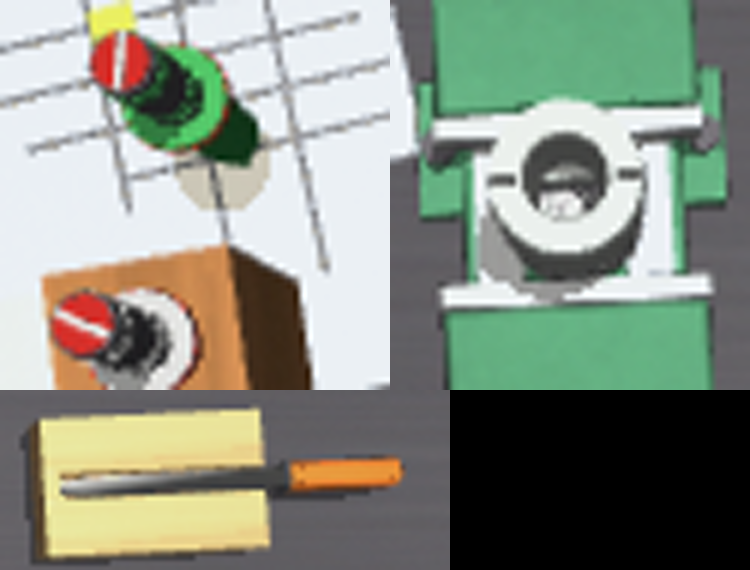

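View pics/crop2.png

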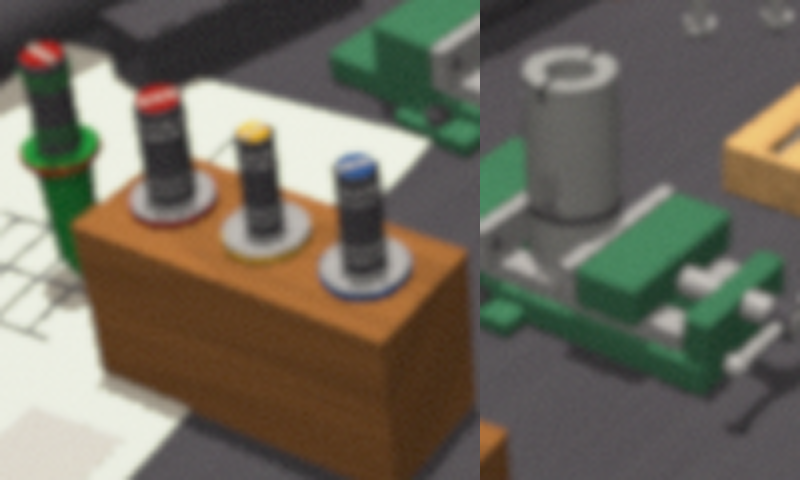

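The crops confirm it. The rack-end gauge, top disc at about (184,194), is steel with a red band and a diagonal white line. The green one outside the rack is the look-alike. The slot marks on the rim lie left and right, so the slot runs nearly along world y, and the drift points at +y towards it. Now I'll measure.

```bash
cat > h.py <<'E'
from plant import bot
import cv2,numpy as np
C={n:bot.get_calibration(n) for n in("top","side")}
def ray(n,p):
    c=C[n];V=np.array(c["view"]);R,t=V[:3,:3],V[:3,3]
    d=R.T@np.array([(p[0]-c["cx"])/c["fx"],-(p[1]-c["cy"])/c["fy"],-1.])
    return -R.T@t,d/np.linalg.norm(d)
def plane(n,p,z):
    o,d=ray(n,p);return o+d*(z-o[2])/d[2]
def tri(pt,ps):
    A=np.zeros((3,3));b=np.zeros(3);rs=[ray("top",pt),ray("side",ps)]
    for o,d in rs:
        M=np.eye(3)-np.outer(d,d);A+=M;b+=M@o
    x=np.linalg.solve(A,b);return x,[np.linalg.norm((np.eye(3)-np.outer(d,d))@(x-o)) for o,d in rs]
def proj(n,P):
    c=C[n];v=(np.array(c["view"])@np.r_[P,1])[:3];return c["cx"]+c["fx"]*v[0]/-v[2],c["cy"]-c["fy"]*v[1]/-v[2]
def avg(n,k=4):return np.mean([bot.camera(n).astype(float) for _ in range(k)],0).astype(np.uint8)
def blobs(im,lo,hi,amin=8,box=None):
    h=cv2.cvtColor(im,cv2.COLOR_RGB2HSV);m=cv2.inRange(h,lo,hi)
    if box:
        k=np.zeros_like(m);x0,y0,x1,y1=box;k[y0:y1,x0:x1]=255;m&=k
    n,l,s,c=cv2.connectedComponentsWithStats(m)
    return [(c[i],s[i],l==i) for i in range(1,n) if s[i][4]>=amin]
E
python3 - <<'E'
from h import *
T,S=avg("top",6),avg("side",6)
np.savez("im.npz",T=T,S=S)
bx={"top":(150,130,240,270),"side":(170,215,300,300)}
for nm,im in(("top",T),("side",S)):
    for col,lo,hi in(("red",(0,150,110),(6,255,255)),("red2",(174,150,110),(180,255,255)),("yel",(20,130,110),(34,255,255)),("blu",(100,120,90),(125,255,255))):
        for c,s,_ in blobs(im,lo,hi,8,bx[nm]): print(nm,col,c.round(1),s)
    for c,s,m in blobs(im,(5,180,140),(14,255,255),15,(375,190,470,235) if nm=="top" else (370,175,405,205)):
        print(nm,"orange",c.round(1),s,cv2.minAreaRect(np.argwhere(m)[:,::-1].astype(np.float32)))
    g=cv2.cvtColor(im,cv2.COLOR_RGB2GRAY)
    if nm=="top": print(g[184:212:1,296:334])
E
```

```text
top red [187.  149.7] [185 146   4   8  22]
top red [192.2 149.8] [191 146   4   9  28]
top red [184.5 191.1] [181 189   8   6  27]
top red [182.1 196. ] [179 193   8   6  26]
top yel [188.  142.9] [185 141   7   5  28]
top yel [186.9 218.2] [184 217   7   3  18]
top yel [186.5 222.5] [184 222   6   2  12]
top blu [192.  245.2] [189 243   7   5  20]
top blu [189.5 249.5] [187 247   7   5  19]
top orange [443.5 209. ] [436 209  16   1  16] ((443.5, 209.0), (15.0, 0.0), 180.0)
top orange [439.6 213.1] [431 212  20   3  25] ((440.504150390625, 213.07875061035156), (1.156294345855713, 19.078857421875), 86.98721313476562)
[[126 129 180 ... 239 239 239]
 [234 233 235 ... 239 239 239]
 [239 239 239 ... 153 148 121]
 ...
 [ 93  76 131 ... 239 203 152]
 [ 95  78 130 ... 213 138 113]
 [ 95  77 126 ... 237 234 234]]
side red [192.6 226.5] [191 225   4   4  11]
side red [187.4 229.6] [185 228   6   4  16]
side red [218.2 236.8] [216 236   6   3  12]
side red [219.8 241.2] [216 240   8   3  16]
side yel [244.1 248.6] [242 247   5   4  14]
side blu [270.  257.7] [267 257   6   2   9]
side orange [387.8 187.6] [383 184  10   8  40] ((387.69512939453125, 187.74391174316406), (3.904344320297241, 10.151294708251953), 51.34019470214844)
```

```bash
cat > m.py <<'E'
from h import *
from scipy.optimize import least_squares
from scipy.ndimage import map_coordinates
d=np.load("im.npz");I={"top":d["T"],"side":d["S"]}
def circ(n,c0,r,z=165.,win=5):
    g=cv2.cvtColor(I[n],cv2.COLOR_RGB2GRAY).astype(float)
    P=[];
    for a in np.arange(0,2*np.pi,np.pi/36):
        u=np.array([np.cos(a),np.sin(a),0]);rr=np.arange(r-win,r+win,.5)
        px=np.array([proj(n,np.r_[c0,z]+u*q) for q in rr])
        v=map_coordinates(g,[px[:,1],px[:,0]],order=1);dv=np.gradient(v)*(1 if r<20 else -1)
        k=dv.argmax()
        if dv[k]>6:P.append(c0+u[:2]*rr[k])
    P=np.array(P);f=least_squares(lambda c:np.linalg.norm(P-c,axis=1)-r,c0,loss="soft_l1",f_scale=.7)
    return f.x,len(P),np.median(abs(f.fun))
if __name__=="__main__":
    c={"top":plane("top",(314.2,194.4),165)[:2],"side":None}
    c["side"]=plane("side",(290+(571-480)/4,170+68/4),165)[:2]
    for n in c:
        for r in(30,15.5):
            x=c[n]
            for _ in range(3):x,k,e=circ(n,x,r)
            print(n,r,x.round(1),k,round(e,2))
        g=cv2.cvtColor(I[n],cv2.COLOR_RGB2GRAY).astype(float)
        pr=[]
        for a in np.arange(0,360,3):
            u=np.array([np.cos(np.radians(a)),np.sin(np.radians(a))])
            px=np.array([proj(n,np.r_[x+u*q,165.]) for q in(20,22.5,25)])
            pr.append(map_coordinates(g,[px[:,1],px[:,0]],order=1).mean())
        pr=np.array(pr);q=np.argsort(pr)[:14];print({int(3*i):int(pr[i]) for i in sorted(q)},np.median(pr))
    H={"red":(((184.5,191.1),(182.1,196.0)),((218.2,236.8),(219.8,241.2))),"yel":(((186.9,218.2),(186.5,222.5)),None),"blu":(((192,245.2),(189.5,249.5)),None),"green":(((187,149.7),(192.2,149.8)),((192.6,226.5),(187.4,229.6)))}
    for k,(t,s) in H.items():
        for n,q in(("top",t),("side",s)):
            if q:
                a,b=[plane(n,p,165) for p in q];e=(b-a)[:2];print(k,n,((a+b)/2).round(1),"line deg",np.degrees(np.arctan2(e[0],-e[1])).round(1)%180)
    print("green tri",tri((189.6,149.8),(190,228)),"red tri",tri((183.3,193.55),(219,239)))
    # drift
    print(tri((441.3,211.3),(387.8,187.6)))
    h=cv2.cvtColor(I["top"],cv2.COLOR_RGB2HSV)
    for c_ in range(376,456,4):print(c_,[tuple(int(v) for v in h[r,c_]) for r in range(206,218)] if c_ in(380,384,388,400,436,448) else "")
E
python3 m.py
```

```text
top 30 [577.3  -6.5] 65 1.63
top 15.5 [576.4  -7.4] 71 0.54
{87: 197, 90: 131, 93: 110, 96: 106, 99: 159, 102: 219, 105: 235, 264: 231, 267: 177, 270: 115, 273: 119, 276: 134, 279: 194, 282: 235} 237.8500256996283
side 30 [569.4   1.6] 4 0.51
side 15.5 [572.2  -3.5] 3 0.0
{81: 142, 84: 134, 87: 127, 90: 122, 93: 121, 96: 124, 99: 130, 102: 137, 267: 141, 270: 135, 273: 131, 276: 130, 279: 133, 282: 139} 159.83958931776675
red top [575.3 282.1 165. ] line deg 66.2
red side [573.9 282.1 165. ] line deg 61.2
yel top [515.8 271.8 165. ] line deg 87.2
blu top [456.8 260.3 165. ] line deg 61.599999999999994
green top [674.6 272.5 165. ] line deg 179.2
green side [654.  292.6 165. ] line deg 5.699999999999989
green tri (array([678.38952371, 278.43536484, 148.53928927]), [np.float64(0.350643551791211), np.float64(0.35064355179132767)]) red tri (array([574.98445411, 281.91873617, 164.53344426]), [np.float64(0.49810463561022894), np.float64(0.4981046356102694)])
(array([ 550.14258293, -329.62128128,   36.47537668]), [np.float64(0.4365422700489527), np.float64(0.43654227004888024)])
376 
380 [(
[... 481 characters left out ...]
), (35, 8, 201), (20, 5, 166), (30, 4, 116), (22, 77, 135), (29, 84, 230)]
392 
396 
400 [(28, 87, 234), (26, 90, 234), (25, 96, 234), (23, 100, 233), (23, 100, 234), (18, 83, 153), (24, 8, 170), (30, 2, 127), (0, 0, 74), (0, 0, 64), (24, 98, 218), (28, 85, 233)]
404 
408 
412 
416 
420 
424 
428 
432 
436 [(135, 10, 100), (138, 13, 101), (132, 13, 100), (11, 194, 217), (16, 189, 231), (16, 188, 232), (16, 188, 232), (13, 199, 232), (12, 207, 123), (176, 31, 66), (140, 13, 61), (135, 11, 94)]
440 
444 
448 [(130, 8, 101), (135, 10, 103), (11, 93, 99), (13, 197, 227), (15, 192, 232), (16, 191, 232), (15, 192, 232), (12, 205, 215), (8, 113, 97), (135, 11, 96), (143, 11, 97), (128, 10, 99)]
452
```

Run:
```python
import cv2,numpy as np
d=np.load("im.npz");t=cv2.cvtColor(d["T"],4);s=cv2.cvtColor(d["S"],4)
def c(im,x,y,w,h,k):return cv2.resize(im[y:y+h,x:x+w],None,fx=k,fy=k,interpolation=cv2.INTER_NEAREST)
cv2.imwrite("pics/crop3.png",np.vstack([c(t,374,196,80,32,10),np.pad(c(s,340,170,66,26*2//2*2-22,10),((0,0),(0,140),(0,0)))]))
```

```text
(no output)
```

View pics/crop3.png

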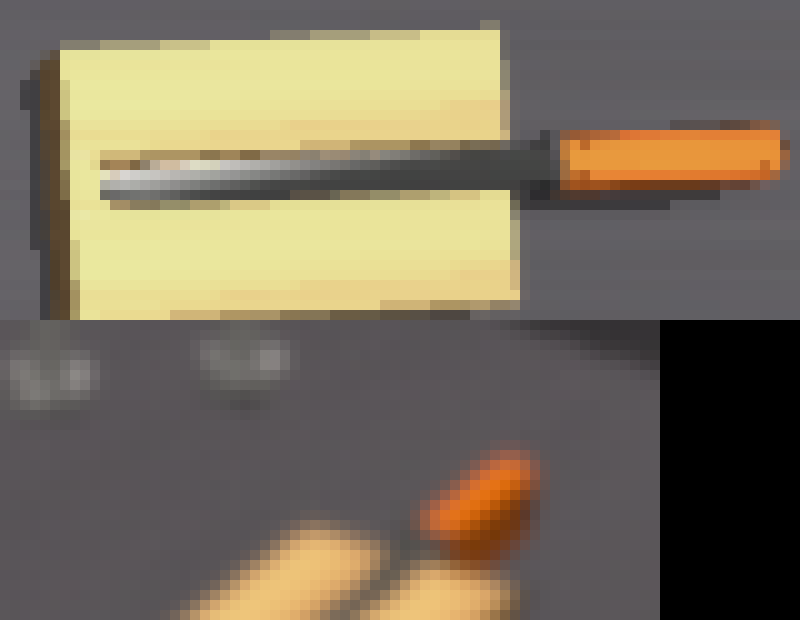

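The drift handle spans about (430–452, 209–214.5), with the blade tip at about (384,214.5). The block is about 34 mm high. The two views agree on the red gauge to about 1.5 mm, so I'll start by picking it up.

```bash
cat >> h.py <<'E'
def down(phi):  # closing axis at phi deg, tool down
    t=np.radians((phi+90)/2);return np.array([np.cos(t),np.sin(t),0,0])
def F():s=bot.read_state();return np.r_[s["contact_force"],s["moment"]].round(2)
def st():s=bot.read_state();return "t%.1f tcp %s w %.1f F %s"%(s["t"],s["tcp_pos"].round(1),s["width"],F())
GX,GY=574.8,282.0
SX,SY=576.5,-7.3
E
python3 - <<'E'
from h import *
for n,p,phi in(("rack",(GX,GY,117),100),("rack",(GX,GY,117),-80),("sp",(SX,SY,190),130),("sp",(SX,SY,190),-50),("dr",(548,-337,12),2),("dr",(548,-337,12),182)):
    q=bot.solve_ik(p,down(phi));print(n,phi,None if q is None else np.round(q,2))
a=plane("top",(384,214.6),30);b=plane("top",(441.2,211.7),37);c=plane("top",(430,212.2),37);e=plane("top",(452.3,211.3),37)
print(a,b,c,e,np.degrees(np.arctan2(*(a-b)[[1,0]])),np.linalg.norm((a-b)[:2]),np.linalg.norm(c-e))
for z in(165,197):
    pass
bot.move_gripper(60)
bot.move_ptp((GX,GY,215),down(-80));print(st())
bot.line_to((GX,GY,117.5),120);print(st())
bot.move_gripper(10,50);print(st())
bot.line_to((GX,GY,127),60);print(st())
bot.line_to((GX,GY,265),200);print(st())
E
```

```text
rack 100 [ 0.76  0.39 -0.21  0.   -0.97 -2.16]
rack -80 [ 0.76  0.39 -0.21  0.   -0.97  0.98]
sp 130 [ 0.33  0.22 -0.26  0.   -1.08 -1.2 ]
sp -50 [ 0.33  0.22 -0.26  0.   -1.08  1.94]
dr 2 [-0.25  0.51 -0.3   0.   -0.77 -2.86]
dr 182 [-0.25  0.51 -0.3   0.   -0.77  0.28]
[ 541.48547036 -184.74255963   30.        ] [ 549.43645781 -328.92063163   37.        ] [ 547.954561   -300.48736081   37.        ] [ 550.66072383 -357.08201977   37.        ] 93.15649283755356 144.39714209862532 56.65932173878213
t4.7 tcp [575.1 281.3 215. ] w 59.8 F [-0.61  0.15  0.6  -0.02  0.09  0.02]
t5.6 tcp [575.3 282.3 118.3] w 60.1 F [ 0.57  0.36 -0.12 -0.15  0.11  0.03]
t6.3 tcp [574.8 282.1 117.6] w 25.6 F [-0.19  1.2   0.86  0.06  0.37 -0.02]
t6.6 tcp [574.6 281.9 126.8] w 25.3 F [-1.04  0.34 -6.17 -0.08  0.09 -0.  ]
t7.4 tcp [573.9 281.6 263.2] w 25.4 F [-0.61 -0.15 -7.06 -0.15  0.21 -0.02]
```

Run:
```python
from h import *
q=down(-50.5)
bot.line_to((GX,GY,290),200)
bot.move_ptp((SX,SY,290),q);bot.line_to((SX,SY,276),60);print(st())
S=avg("side",3);T=avg("top",1)
def c(im,x,y,w,h,k):return cv2.resize(im[y:y+h,x:x+w],None,fx=k,fy=k,interpolation=cv2.INTER_CUBIC)
cv2.imwrite("pics/s1.png",cv2.cvtColor(c(S,270,90,90,120,5),4))
print(proj("side",(SX,SY,165)),proj("side",(SX,SY,175)))
```

```text
t9.2 tcp [576.2  -6.9 275.1] w 25.5 F [ 0.02 -0.32 -5.57 -0.17  0.11 -0.04]
(np.float64(311.7877239448527), np.float64(185.96315454067843)) (np.float64(311.6717378614854), np.float64(182.29719040503974))
```

View pics/s1.png

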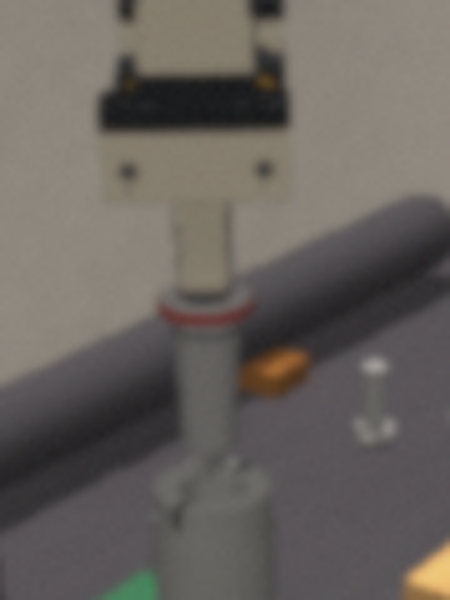

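The side view shows the gauge axis (crop x≈207) over the barrel centre (≈214), within about 2 mm. I'll lower it, watching the force.

```bash
cat >> h.py <<'E'
W=np.array([-.2,-.1,-6.2,0,0,0])
def meanF(k=3):
    o=[]
    for _ in range(k):
        bot.pause(.02);o.append(F())
    return (np.mean(o,0)-W).round(2)
E
python3 - <<'E'
from h import *
bot.line_to((SX,SY,240),80);print(st())
bot.line_to((SX,SY,211),50);f=meanF();print(st(),f)
z=211
while z>194 and abs(f[2])<6 and np.hypot(f[0],f[1])<9:
    z-=1;bot.line_to((SX,SY,z),25);f=meanF(2);print(z,bot.read_state()["tcp_pos"].round(1),f)
E
```

```text
t10.0 tcp [576.7  -7.4 240.2] w 25.5 F [-0.23  0.41 -6.75 -0.11  0.07 -0.07]
t10.8 tcp [576.7  -7.3 211.3] w 25.2 F [-1.17  0.15 -7.23 -0.15  0.26 -0.03] [-0.36  0.08 -0.57 -0.14  0.24 -0.04]
210 [576.6  -7.3 210.2] [ 0.06 -0.27 -0.3  -0.18  0.14  0.03]
209 [576.6  -7.3 209. ] [ 0.12  0.1   0.   -0.13  0.08  0.02]
208 [576.6  -7.3 208. ] [ 0.6  -0.12 -0.7  -0.18  0.12 -0.  ]
207 [576.5  -7.3 206.9] [-0.51 -0.19 -0.25 -0.18  0.18 -0.01]
206 [576.5  -7.3 205.9] [ 0.14  0.06 -0.55 -0.15  0.24 -0.  ]
205 [576.4  -7.3 204.9] [ 0.75 -0.24 -0.79 -0.13  0.29  0.02]
204 [576.4  -7.3 203.9] [-0.65  0.09 -0.37 -0.12  0.38 -0.04]
203 [576.4  -7.3 202.9] [-0.47  0.82 -0.88 -0.04  0.51  0.03]
202 [576.3  -7.3 201.9] [-1.1  -0.06 -0.84  0.02  0.66 -0.01]
201 [576.3  -7.3 200.8] [-1.22  0.33 -0.54  0.1   0.9  -0.03]
200 [576.3  -7.3 199.8] [-2.72  1.04 -0.42  0.2   1.05  0.04]
199 [576.3  -7.3 198.8] [-2.04  1.74 -1.19  0.32  1.28 -0.02]
198 [576.3  -7.3 197.8] [-3.7   1.82 -1.54  0.43  1.58 -0.01]
197 [576.3  -7.3 196.8] [-3.96  1.96 -0.62  0.65  1.86  0.  ]
196 [576.2  -7.2 195.9] [-5.07  1.63 -0.02  0.67  2.03  0.02]
195 [576.2  -7.3 195. ] [-5.42  1.96  1.11  0.74  2.22  0.01]
194 [576.2  -7.3 194.3] [-6.68  2.44  3.72  0.86  2.58  0.04]
```

Run:
```python
from h import *
x,y,z=SX,SY,194
for i in range(9):
    f=meanF(3);print(x.__round__(2),round(y,2),z,bot.read_state()["tcp_pos"].round(1),f)
    if f[2]>11:break
    x+=np.clip(.18*f[0],-.8,.8);y+=np.clip(.18*f[1],-.8,.8)
    if f[2]<10:z-=.4 if f[2]>5 else .8
    bot.line_to((x,y,z),15)
print(st())
```

```text
576.5 -7.3 194 [576.2  -7.3 194.3] [-5.63  2.2   2.29  0.86  2.58  0.01]
575.7 -6.9 193.2 [576.1  -7.1 194. ] [-4.58  0.43  6.8   0.05  2.23  0.02]
574.9 -6.83 192.79999999999998 [576.   -7.1 193.7] [-0.97 -1.45  8.02 -0.85  0.82  0.  ]
574.73 -7.09 192.39999999999998 [575.9  -7.1 193.2] [ 0.81 -1.09 11.45 -0.84  0.04 -0.03]
t16.5 tcp [575.9  -7.1 193.2] w 25.1 F [ 0.53 -1.61  5.66 -0.87  0.03 -0.04]
```

Run:
```python
from h import *
x,y,z=574.8,-7.2,192.2
for i in range(10):
    for s in(1,-1):
        bot.move_ptp((x,y,z),down(-50.5+3.5*s));f=meanF(1)
        if i<2 or i%3==0:print(i,s,"t%.2f"%bot.read_state()["t"],round(z,2),bot.read_state()["tcp_pos"].round(2),f)
        z-=np.clip((14-f[2])/14,-.5,.5)*.7
        x+=np.clip(.05*f[0],-.2,.2);y+=np.clip(.05*f[1],-.2,.2)
print(x,y,z,st())
```

```text
0 1 t16.81 192.2 [575.81  -7.15 192.71] [ 2.42 -2.05 10.84 -0.9  -0.77  0.16]
0 -1 t17.07 192.04 [575.71  -7.11 192.2 ] [ 4.18 -2.22  7.38 -0.72 -1.55 -0.29]
1 1 t17.34 191.71 [575.74  -7.2  191.81] [ 4.72  0.3   6.23 -0.53 -1.9   0.29]
1 -1 t17.61 191.36 [575.69  -7.17 191.47] [ 4.99 -0.3   7.88 -0.25 -1.78 -0.3 ]
3 1 t18.41 190.6 [575.82  -7.28 190.73] [ 3.2   1.39 11.81  0.37 -0.82  0.52]
3 -1 t18.68 190.49 [575.83  -7.19 190.56] [ 2.08  2.   10.82  0.41 -0.7  -0.37]
6 1 t20.01 189.84 [575.88  -7.24 189.89] [ 0.83  0.1  11.78  0.04 -0.27  0.45]
6 -1 t20.27 189.73 [575.86  -7.21 189.8 ] [ 0.97  1.06 11.83  0.14 -0.11 -0.44]
9 1 t21.61 189.34 [575.92  -7.19 189.46] [-0.45  0.36 12.18 -0.03  0.04  0.35]
9 -1 t21.88 189.25 [575.89  -7.18 189.37] [ 0.37 -0.35 13.31 -0.06  0.12 -0.4 ]
576.6225000000003 -6.841500000000001 189.21850000000003 t21.9 tcp [575.9  -7.2 189.4] w 25.6 F [ 0.17 -0.45  7.11 -0.06  0.12 -0.4 ]
```

Run:
```python
from h import *
x,y,z=576.6,-6.85,189.1
for i in range(6):
    for s in(1,-1):
        bot.move_ptp((x,y,z),down(-50.5+3.5*s));f=meanF(1)
        if i%2:print(i,s,"t%.2f"%bot.read_state()["t"],round(z,2),bot.read_state()["tcp_pos"].round(2),f)
        z-=np.clip((15-f[2])/14,-.5,.5)*.7
bot.move_ptp((x,y,z+.9),down(-50.5));print(st())
bot.move_gripper(60);bot.pause(.1);print(st())
bot.line_to((x,y,z+75),150)
S=avg("side",3)
cv2.imwrite("pics/s2.png",cv2.cvtColor(cv2.resize(S[90:210,270:360],None,fx=5,fy=5,interpolation=cv2.INTER_CUBIC),4));print(st())
```

```text
1 1 t22.68 188.92 [575.91  -7.19 189.16] [-0.33 -0.09 13.72  0.07  0.21  0.44]
1 -1 t22.94 188.85 [575.9   -7.2  189.13] [-0.4   0.94 13.99 -0.02  0.27 -0.38]
3 1 t23.74 188.75 [575.91  -7.2  189.04] [-1.68  0.51 14.68  0.    0.26  0.37]
3 -1 t24.01 188.73 [575.88  -7.19 188.99] [-9.200e-01  3.100e-01  1.404e+01  1.000e-02  2.600e-01 -3.600e-01]
5 1 t24.81 188.6 [575.92  -7.2  188.92] [-0.69  0.44 14.22  0.02  0.3   0.45]
5 -1 t25.07 188.56 [575.87  -7.17 188.88] [-1.26  0.53 14.33  0.02  0.33 -0.38]
t25.3 tcp [575.8  -7.2 189. ] w 24.9 F [-0.41 -0.31  2.98 -0.39 -0.1  -0.14]
t26.2 tcp [576.6  -6.8 189.4] w 60.1 F [ 0.85  0.44 -0.51 -0.14  0.07 -0.03]
t27.0 tcp [576.   -6.9 262.1] w 60.3 F [ 0.44 -0.38 -0.9  -0.16  0.06 -0.03]
```

View pics/s2.png

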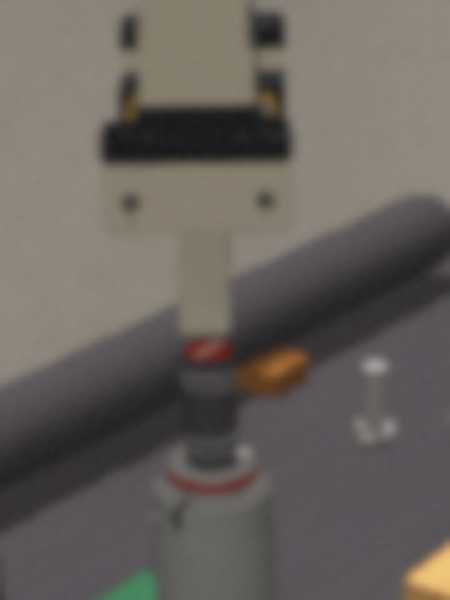

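The gauge is home: the red collar sits about 7 mm above the mouth at (311,186), with no ring visible and the gripper off. Next, the drift.

Run:
```python
from h import *
q=down(183.2);p=(549.6,-334)
bot.move_gripper(40)
bot.move_ptp((*p,220),q);bot.line_to((*p,60),150);bot.line_to((*p,14),60);print(st())
bot.move_gripper(2,60);print(st())
bot.line_to((*p,24),40);print(st())
bot.line_to((*p,90),100);bot.pause(.2);print(st())
T,S=avg("top",4),avg("side",4);np.savez("im2.npz",T=T,S=S)
def c(im,x,y,w,h,k):return cv2.resize(im[y:y+h,x:x+w],None,fx=k,fy=k,interpolation=cv2.INTER_CUBIC)
a=c(T,370,180,110,50,7);b=c(S,315,120,110,75,7)[:320]
cv2.imwrite("pics/d1.png",cv2.cvtColor(np.vstack([a,c(S,315,140,110,60,7)]),4))
```

```text
t31.2 tcp [ 549.9 -334.1   14.2] w 39.8 F [-0.02 -0.03 -0.02 -0.01  0.07  0.04]
t31.7 tcp [ 549.7 -334.    14.2] w 13.8 F [-0.74  0.54  1.79  0.07  0.09  0.01]
t32.1 tcp [ 549.7 -334.    24.3] w 14.1 F [-0.87  0.17 -1.46 -0.11  0.1   0.  ]
t33.1 tcp [ 549.1 -333.8   89.1] w 13.2 F [-0.61  0.4  -0.93 -0.12  0.13  0.01]
```

View pics/d1.png

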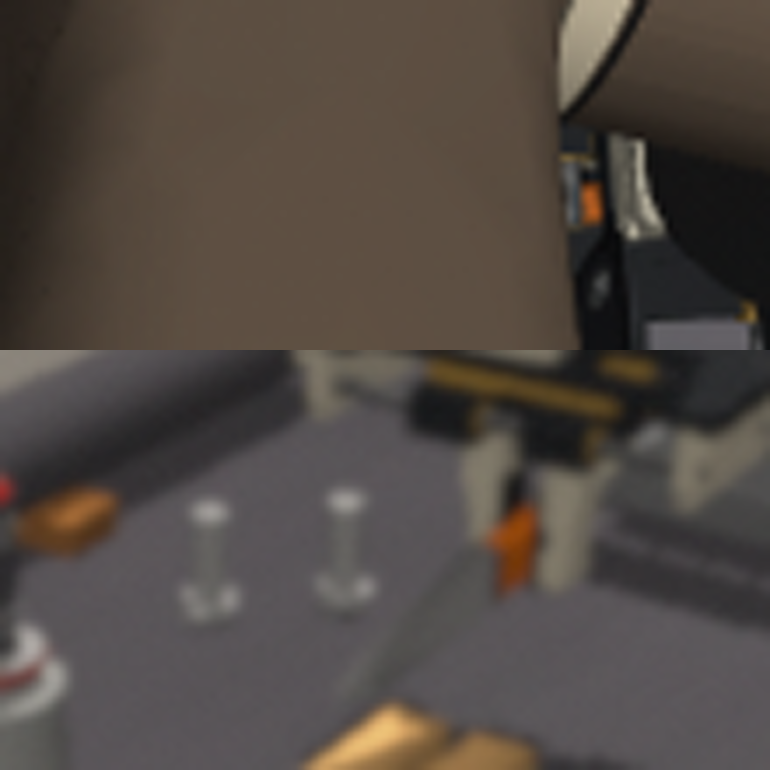

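The drift is held. In the side view the tip is at about (363.9,189.3), and the blade's underside meets the handle at about (386,174.5). I'll cast both onto the drift's vertical plane to get the height and sag.

Run:
```python
from h import *
g=np.array([549.1,-333.8,108]);a=np.radians(93.2);n=np.array([np.sin(a),-np.cos(a),0])
for nm,p in(("tip bottom",(363.9,189.3)),("tip top",(364.5,187)),("under@handle",(386,174.5)),("handle bot front",(387.9,175)),("handle top front",(386,167.3))):
    o,d=ray("side",p);X=o+d*((g-o)@n)/(d@n);print(nm,X.round(1))
```

```text
tip bottom [ 540.7 -184.1   93.9]
tip top [ 540.9 -187.    99.8]
under@handle [ 547.8 -310.8   88.6]
handle bot front [ 548.5 -323.3   82. ]
handle top front [ 547.7 -307.9  113.1]
```

```bash
cat >> h.py <<'E'
AX=np.array([575.9,-7.2]);U=np.array([np.cos(np.radians(94)),np.sin(np.radians(94))]);L=146.
def D(s,z,v=60,dx=0,ori=None):  # put tip s mm past the axis (nominal)
    p=AX+(s-L)*U+dx*np.array([U[1],-U[0]]);bot.line_to((*p,z),v,ori)
E
python3 - <<'E'
from h import *
D(-50,88,100,ori=down(184));print(st())
S=avg("side",5)
im=cv2.resize(S[150:240,285:385],None,fx=6,fy=6,interpolation=cv2.INTER_CUBIC)
cv2.imwrite("pics/d2.png",cv2.cvtColor(im,4))
for nm,X in(("tip pred z84",(*(AX-50*U),84)),("tip z76",(*(AX-50*U),76)),("under@100back z84",(*(AX-150*U),84))):
    p=np.array(proj("side",X));print(nm,p.round(1),((p-[285,150])*6).round())
E
```

```text
t35.1 tcp [ 589.3 -203.2   87.9] w 13.5 F [ 0.46  0.27 -2.39 -0.08  0.09  0.02]
tip pred z84 [324.1 206.4] [235. 338.]
tip z76 [324.1 209. ] [235. 354.]
under@100back z84 [344.6 191.5] [358. 249.]
```

View pics/d2.png

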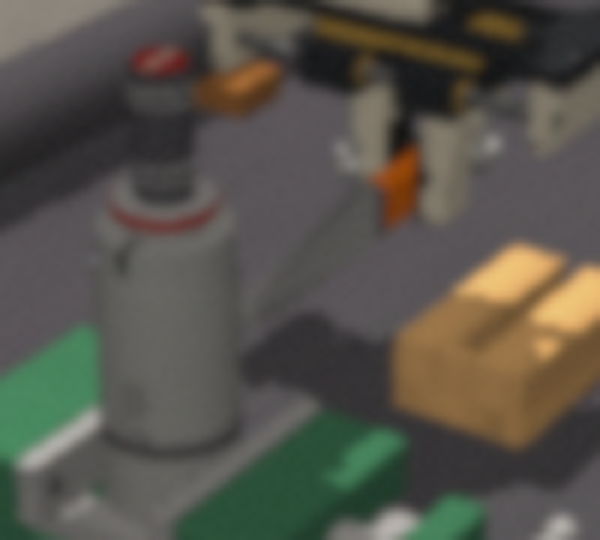

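The blade is level: the underside runs from (378,228) to (245,325), with the predicted slope. It sits about 1 mm below TCP height. I'll enter the slot and feel for its floor.

Run:
```python
from h import *
D(-38,86,60);f0=F();print(st())
for s in(-32,-26,-20,-16):
    D(s,86,40);f=F()-f0;print(s,f)
    if np.abs(f[:3]).max()>6:print("contact");break
else:
    z=86
    while z>72:
        z-=1;D(-16,z,25);bot.pause(.03);f=F()-f0
        if f[2]>3:break
    print(z,f,st())
```

```text
t35.7 tcp [ 588.7 -190.2   86. ] w 13.6 F [-0.14  0.89 -1.43 -0.06  0.07  0.03]
-32 [-0.18 -1.24 -0.12 -0.09  0.   -0.03]
-26 [ 0.24 -1.45  0.67 -0.09  0.04  0.  ]
-20 [ 0.12 -1.01 -0.01 -0.05 -0.03 -0.03]
-16 [ 0.28 -1.38 -0.67 -0.06  0.01 -0.03]
73 [-0.78 -1.46  3.25  0.18  0.1   0.  ] t40.5 tcp [ 587.4 -168.9   73.3] w 13.6 F [-0.92 -0.57  1.82  0.12  0.17  0.03]
```

Run:
```python
from h import *
f0=np.array([-.1,0,-1.4,0,0,0]);D(-14,74,40);print(F()-f0)
s=-14;z=74.
while s<56:
    s+=4;D(s,z,40);f=F()-f0;p=bot.read_state()["tcp_pos"];print(s,round(float((p[:2]-AX)@U+L),1),p[2].round(1),f)
    if f[1]<-60 or abs(f[0])>25 or abs(f[2])>22:print("stop");break
print(st())
```

```text
[0.37 0.37 1.51 0.22 0.1  0.02]
-10 -9.7 74.0 [-1.11 -0.3   2.3   0.32  0.1   0.01]
-6 -5.7 74.0 [-0.56 -0.17  1.6   0.28  0.15  0.02]
-2 -1.8 74.0 [-0.13  0.12  3.22  0.25  0.05 -0.02]
2 2.0 74.2 [ 0.29 -0.73  3.11 -0.3   0.07 -0.02]
6 5.3 74.4 [ 0.88 -5.13  3.38 -1.74  0.06 -0.02]
10 9.1 74.4 [ 1.32 -5.99  3.72 -2.15 -0.11  0.  ]
14 13.4 74.3 [ 0.88 -5.13  3.64 -1.68 -0.07 -0.05]
18 17.7 74.2 [ 0.72 -5.19  4.06 -1.33 -0.11 -0.04]
22 22.1 74.1 [ 0.65 -3.48  3.08 -0.76  0.06 -0.04]
26 26.3 74.1 [ 0.02 -1.46  4.25 -0.23  0.12 -0.02]
30 30.3 74.0 [ 0.95 -1.16  4.4   0.12  0.04  0.04]
34 34.3 74.0 [-0.79 -0.51  4.98  0.3   0.09  0.01]
38 38.3 74.0 [-0.11  0.82  3.82  0.32  0.08 -0.  ]
42 42.3 74.0 [ 0.79  0.54  5.42  0.28  0.1  -0.02]
46 46.3 74.0 [-0.33  0.26  6.44  0.26  0.07 -0.02]
50 50.3 74.0 [0.38 0.23 6.68 0.27 0.1  0.04]
54 54.2 74.0 [-0.26  0.22  5.78  0.32  0.08 -0.07]
58 58.2 74.1 [ 0.61  0.12  6.55  0.19  0.11 -0.01]
t45.2 tcp [582.1 -94.8  74.1] w 13.6 F [ 0.51  0.12  5.15  0.19  0.11 -0.01]
```

Run:
```python
from h import *
S=avg("side",4)
im=cv2.resize(S[130:240,285:385],None,fx=5,fy=5,interpolation=cv2.INTER_CUBIC)
cv2.imwrite("pics/d3.png",cv2.cvtColor(im,4));h=S
for c,s,_ in blobs(S,(0,110,60),(8,255,255),4,(295,140,335,195)):print(c.round(1),s)
I2=np.load("im2.npz")["S"]
for c,s,_ in blobs(I2,(0,110,60),(8,255,255),4,(295,140,335,195)):print("before",c.round(1),s)
print([np.round(proj("side",(*AX,z)),1) for z in(165,236,244)])
```

```text
[311.1 155.8] [307 154   9   4  20]
before [311.4 159.8] [307 158  10   5  35]
[array([311.9, 186. ]), array([311.1, 159.2]), array([311. , 156.1])]
```

View pics/d3.png

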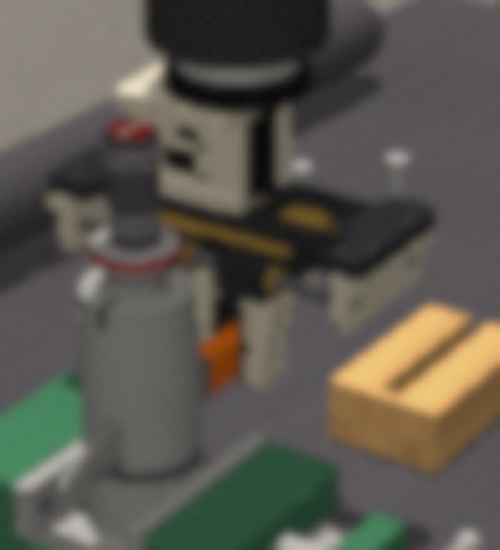

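The gauge has risen about 10 mm: its red top went from row 159.8 to 155.8, and the collar is well clear of the mouth. I'll let go of the drift and return the gauge to the rack.

Run:
```python
from h import *
s=bot.read_state();p=s["tcp_pos"]
bot.move_gripper(34);print(st())
bot.line_to((p[0],p[1],150),120);bot.line_to((p[0],p[1],290),250)
bot.move_gripper(60)
q=down(-50.5);bot.move_ptp((*AX,285),q);bot.line_to((*AX,197),110);print(st())
bot.move_gripper(10,50);bot.pause(.1);print(st())
f=F();bot.line_to((*AX,201),30);print("lift",st())
if F()[2]>-14:
    bot.line_to((*AX,297),150);print(st())
    S=avg("side",1);cv2.imwrite("pics/l.png",cv2.cvtColor(S,4))
```

```text
t46.1 tcp [582.  -95.   73.9] w 34.0 F [ 0.3   0.23  0.06 -0.    0.13 -0.03]
t50.9 tcp [576.4  -7.2 197.7] w 60.0 F [-0.12  0.48  1.14 -0.09  0.08  0.05]
t51.7 tcp [575.9  -7.2 197.1] w 25.3 F [-1.02  0.51  0.69  0.06  0.35  0.05]
lift t52.0 tcp [575.5  -7.2 200.4] w 25.7 F [ 0.89 -0.7  -6.35 -0.14 -0.35  0.02]
t52.8 tcp [575.   -7.2 295.6] w 25.4 F [ 0.02  0.11 -8.07 -0.15  0.16  0.03]
```

Run:
```python
from h import *
q=down(-80);bot.move_ptp((GX,GY,292),q);print(st())
z=292
for z,v in((215,130),(150,90),(124,60)):
    bot.line_to((GX,GY,z),v);f=F();print(st())
    if f[2]>-1 or np.hypot(f[0],f[1])>9:print("contact");break
else:
    while z>112:
        z-=1;bot.line_to((GX,GY,z),20);f=F()
        if f[2]>-3:break
    print(z,st())
```

```text
t53.9 tcp [574.7 281.4 291.4] w 25.6 F [ 1.19 -0.75 -7.62 -0.15  0.11 -0.01]
t54.7 tcp [575.6 281.9 216.1] w 25.0 F [-0.86 -0.2  -6.55 -0.11  0.07  0.  ]
t55.6 tcp [575.3 282.3 150.7] w 25.3 F [ 0.35  0.61 -5.79 -0.1   0.1   0.04]
t56.1 tcp [574.8 281.9 123.7] w 25.4 F [ 0.84 -0.06 -6.85 -0.06  0.15 -0.05]
114 t58.6 tcp [575.  282.1 115. ] w 25.2 F [-4.53 -1.39  4.23 -0.51  1.51 -0.08]
```

Run:
```python
from h import *
bot.move_gripper(60);bot.line_to((GX,GY,220),120);print(st())
bot.line_to((GX-150,GY-120,300),200)
T,S=avg("top",3),avg("side",3);print(st())
for nm,im,bx in(("side",S,(170,215,300,300)),("top",T,(170,180,240,270))):
    for c,s,_ in blobs(im,(0,150,110),(6,255,255),5,bx):print(nm,c.round(1),s)
cv2.imwrite("pics/e.png",cv2.cvtColor(cv2.resize(S[170:340,170:400],None,fx=3,fy=3),4))
```

```text
t60.5 tcp [574.3 281.7 219. ] w 60.0 F [ 0.05 -0.33 -0.48 -0.1   0.17 -0.01]
t62.0 tcp [425.  162.2 299.4] w 60.0 F [-0.42  0.38 -0.42 -0.08  0.13 -0.03]
side [192.6 226.5] [191 225   4   4  11]
side [187.4 229.6] [185 228   6   4  16]
side [218.1 236.6] [216 236   6   3  10]
side [219.6 241.1] [216 240   8   3  16]
top [184.5 191. ] [180 189   9   6  27]
top [182.4 196. ] [179 193   8   6  27]
```

View pics/e.png

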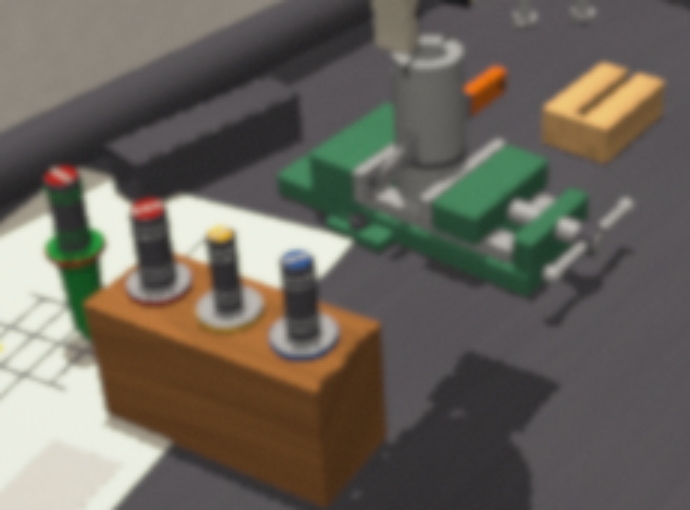

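The red gauge is back at its original pixels, the other two are undisturbed, and the drift rests in the slot.

```bash
python3 -c "
from plant import bot
print(bot.close_job())"
```

```text
the job is handed in; nothing more can be done
None
```

Job handed in at about 62 s, with no verdict returned: the red gauge was wrung home, drifted loose and stood back in its rack hole, the other two gauges and the spindle look unmoved in the last pictures, and the drift is still in the slot.

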